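# Lock the bench tumbler's shaft with its linch pin

### The job

Take the linch pin out of its wooden stand and push it down through the cross hole at the low end of the tumbler's sloping shaft until its collar sits flat on the shaft, then flip its sprung ring down round the end of the shaft until it snaps closed against the point of the pin. Let go, leave the pin home and the ring shut, and do not disturb the bottle, the jar or the bowl.

Things in the scene. Friction and masses are not known exactly. Their poses are not given: they have to be found in the camera images.
- pin: Loose steel linch pin, 140 mm long, 0.2 to 0.4 kg; starts upright in the wooden stand, its collar on the stand's top. Origin: on its axis, in the collar's underside; z runs from point to head. Round shank 14 mm in diameter, z = 0 to -86 mm. Collar 32 (x) by 50 (y) mm, z = 0 to 12 mm. A U-shaped sprung ring of 7 mm wire is hinged to the collar (pivot along y at z = 6 mm), open towards -x.
- ring (a joint): Ring angle about its pivot (rad): 0 = open (ring on the pin's -x side, 15 degrees above square to the pin), growing as it swings to the point, 1.70 = closed (stop: cross bar against the -x side of the shank, about 74 mm below the collar's underside). An over-centre spring holds it at each end: pushing the cross bar takes 2 to 4 N up to the middle (0.85), beyond which it snaps shut unless blocked.
- ring_bar (a point): Middle of the ring's cross bar, 80 mm from the pivot. It is straight for 26 mm along the pin's y, then slopes to two legs 60 mm apart (centres, in y). At ring angle q it lies in the pin's frame at x = -80 sin(75 deg + q), z = 6 + 80 cos(75 deg + q) mm. The pivot is 80 mm long in y; a small spring strut sits outside the leg on the +y side, below z = 17 mm.
- pin_tip (a point): Point of the pin, on its axis, 86 mm below the collar's underside; the last 12 mm of the shank taper to 7 mm in diameter.
- shaft_end: Low end of the tumbler's fixed steel shaft: a square-edged bar with a cross hole. Origin: centre of the hole's upper mouth in the bar's flat top, 165 mm above the desk. z runs up out of the hole along its axis, leaning 35 degrees from vertical; x runs up along the shaft to the drum. Bar 36 mm wide (y), 44 mm deep (z = 0 to -44 mm). Hole right through, 16 mm across, with a 2 mm chamfer.
- tumbler: Bench tumbler, fixed: grey base, pedestal, motor, drum. Origin: on the desk straight below the hole's mouth; x points from there along the base to the drum. In shaft_end's axes, a bearing block 85 mm wide starts at x = 72 mm and rises to z = 15 mm, and the drum (156 mm in diameter, 145 mm long) starts at x = 115 mm; its top is about 0.37 m above the desk. The base starts 20 mm from the origin.
- stand: Fixed light wooden block, 90 mm (x) by 80 mm (y) by 100 mm high, with a vertical 20 mm through hole in the middle in which the pin stands. Origin: centre of its underside, on the desk.
- amber_bottle: Bystander: amber bottle, 66 mm in diameter, 170 mm high. Origin: centre of its underside.
- jar: Bystander: clear jar with a lid, 100 mm in diameter, 130 mm high. Origin: centre of its underside.
- bowl: Bystander: white bowl, 130 mm in diameter, 55 mm high. Origin: centre of its underside.
- pin_tab (a point): Middle of the pin's grip tab, on its axis, 33 mm above the collar's underside. The tab is 16 mm (pin's x) by 32 mm (pin's y) and stands on the collar from z = 12 to z = 54 mm.
- shaft_tip (a point): Middle of the shaft's free end face, 28 mm from the hole's axis (at x = -28, z = -22 mm of shaft_end). With the pin in and its x axis along shaft_end's x, the ring swings round this end and its legs pass the bar with 8 mm on each side; the weight of the open ring tends to turn the pin that way.

How it is judged (in metres and radians):
On the way, in this order (a step that is already met when the one before it is completed fails the run):
1. the pin is pushed home: collar within 4 mm of the shaft's top face, shank in the hole, ring still open (z of pin in the frame of shaft_end below 0.004 m and distance between pin and shaft_end below 0.008 m and angle between the z axis of pin and the z axis of shaft_end, either way round below 0.12 rad and height (world z) of pin_tip below 0.12 m and value of joint ring below 0.6 rad), for 0.2 s.
2. the ring is flipped over and closed (value of joint ring above 1.55 rad), for 0.2 s.
At the end, for the whole second after the job is handed in: The pin stands in the shaft's cross hole, its collar within 5 mm of the shaft's top face and its axis within 8 mm and 7 degrees of the hole's; the ring is closed (joint above 1.55) with its cross bar below the shaft; the pin is at rest (distance between pin and shaft_end below 0.008 m and z of pin in the frame of shaft_end below 0.005 m and angle between the z axis of pin and the z axis of shaft_end, either way round below 0.12 rad and value of joint ring above 1.55 rad and z of ring_bar in the frame of shaft_end below -0.055 m and linear speed of pin below 0.02 m/s); the robot touches nothing.
It fails at once if the bottle, the jar or the bowl is moved more than 30 mm (distance of any of amber_bottle, jar, bowl from where it was at the start of the episode above 0.03 m).
It also fails if it takes over 53 s, if anything falls off the work surface, if the arm or the gripper's body presses on something with over 40 N, if the wrist force passes 120 N, or if a joint passes its speed limit or range.

### The arm

A 6-joint arm with a two-finger parallel gripper is mounted at the origin on the work surface. World frame = base frame: x ahead of the robot, y to its left, z up, the work surface at z = 0. Lengths are in mm, angles in rad, forces in N, time in s.
With the tool pointing down it reaches from about 275 to 875 mm from the base axis. Payload 12.5 kg.
Tool frame: the origin (TCP) lies at the very end of the fingers, on their centre line; the grasp point (between the pads) lies 19 mm behind it; z points along the fingers, y is the line along which they close (so a half turn about z gives the same grasp; the last joint's range is limited). The gripper opens to 85 mm and grips with 20 to 120 N. Pads are 22 mm wide; open, the fingers measure 114 mm over their backs; the gripper's body (76 mm by 85 mm) begins 54 mm behind the grasp point. The pads swing forward as they close: fully open they stand 13 mm farther back than shut.
Start: joints at [1.08, 0.351, 1.652, -0, 1.139, -0.085], TCP at [217.083, 505.331, 231.29] pointing down, gripper open.
Joint ranges: [-2.75, 2.75], [-0.79, 2.1], [0.01, 2.65], [-1.57, 4.71], [0.07, 3.14], [-2.87, 2.87]. Speed limits (rad/s): [2.22, 2.22, 2.79, 3.14, 3.14, 3.14].

### API

Orientations are given as [roll, pitch, yaw] about the fixed x, y, z axes, in that order (R = Rz(yaw) Ry(pitch) Rx(roll)).
In Python, from station import robot gives the robot as it stands.
- The arm moves only by the tool shift_gripper, called after "Request:" as a command line: name --argument value ..., lists and objects as JSON in quotes. Schema: {"type":"object","properties":{"plan":{"type":"string"},"force":{"type":"number"},"only":{"type":"string"},"quiet":{"type":"boolean"},"lines":{"type":"string"}},"required":["plan"],"additionalProperties":false}. plan is a string of 1 to 8 rows, parted by a bar, with the numbers parted by commas; each row has 5 numbers: the finger opening in mm, then dx, dy, dz in mm, then a turn about the tool's z in rad; each row is the pose to reach, as a shift and turn from the pose commanded when the call began, along the tool's axes at that moment; what a row does not reach only later rows make up. A row lasts 1/12 s, in which the tool goes at most 41.7 mm and 0.125 rad, less where a joint would pass 70% of its speed; a pose out of reach is approached as far as the arm can. The fingers move at their own pace and stop on an object; force is the grip in N (left out, the last holds). Time passes only in rows, so rows that do not move let the fingers close. The tool returns the time, the measured TCP pose, the force, the opening and the grip force at its end. only (a regular expression) keeps the lines of the reply that match it, lines (a string "A,B") keeps lines A to B, and quiet returns only ok. Input that does not fit is refused with a message, and nothing moves.
- robot.get_state(): the state, without advancing time (a new reading comes with each control period).
- robot.read_camera(name): name is "scene" or "top"; returns the picture (480x640x3 uint8, blue, green, red); there is no depth.
- robot.camera_params(name): a dict with "fx", "fy", "cx", "cy" (pixels), "dist" ([k1, k2, p1, p2, k3] as OpenCV has them; the pictures are not rectified), "rvec" (rotation vector, rad) and "tvec" (3), from world to camera coordinates, as OpenCV has them. Camera axes: x right, y down, z forward; pixel columns grow to the right and rows downward; lengths in mm; the calibration is good to about 2 mm. A picture is of the moment at which its call begins. camera_params takes no time and is no camera call.
- robot.hand_in(): hands the job in; it is judged then, once.
The state is a dict: "t": time; "qpos": joint angles; "joint_velocities": joint speeds; "effort": joint torques, N m; "eef_pos": TCP position; "ee_rot": TCP orientation; "wrist_force": force on the tool from outside, world axes, zero at the start; "torque": the same for the moment, N m; "opening": finger opening in mm; "grip_force": force on a finger pad.
Only numpy, scipy, OpenCV 4.12 (cv2) and the standard library are available. Lean on these libraries where they do the work, as an engineer would, in place of code of your own. Each camera call takes 0.05 s, during which the arm holds its last target. There are 200 camera calls.

## Working session

There is one attempt and no reset: what is moved stays moved. The work goes in short steps, Python scripts to look and compute and a tool call to move; the robot and the scene stay as the last step left them, time stands still between calls to the robot, and variables do not carry over. Pictures are saved under pics/ and viewed, at most 14 in all, crops included, and the job is handed in when it is done.

```bash
ls; mkdir -p pics
```

Run:
```python
from station import robot
import cv2
for n in("scene","top"):
    cv2.imwrite(f"pics/{n}0.png",robot.read_camera(n)); print(n,robot.camera_params(n))
print(robot.get_state())
```

```text
pics
station.py
scene {'fx': 526.2288295779697, 'fy': 526.2288295779697, 'cx': 316.2405852614001, 'cy': 235.1580593363908, 'dist': array([0.01503482, 0.        , 0.        , 0.        , 0.        ]), 'rvec': array([ 0.85219952,  2.49320884, -1.13667921]), 'tvec': array([ 426.04925704, -100.38218481, 1670.8792912 ])}
top {'fx': 475.92642266499956, 'fy': 475.92642266499956, 'cx': 323.89011172785905, 'cy': 235.5267834109197, 'dist': array([-0.10392248,  0.        ,  0.        ,  0.        ,  0.        ]), 'rvec': array([ 2.11367529, -2.17361769,  0.15636093]), 'tvec': array([ -15.60121469,  543.86393486, 1153.28283636])}
{'t': 0.1, 'qpos': array([ 1.08042072e+00,  3.51194850e-01,  1.65235260e+00,  1.24100708e-06,
        1.13910407e+00, -8.46281776e-02]), 'joint_velocities': array([-1.19039660e-04, -1.82500441e-03, -1.68573588e-03, -1.34039827e-04,
       -6.27735215e-04,  1.68017964e-05]), 'effort': array([-4.23735048e-05, -5.06836474e+01, -2.91872692e+01, -1.08166407e-04,
        2.67101001e-03,  2.22923325e-05]), 'eef_pos': array([216.93864219, 505.08622533, 230.80826103]), 'ee_rot': array([-3.14053767e+00, -9.06255130e-05,  2.73584465e+00]), 'wrist_force': array([ 0.29672291,  0.42365919, -0.00200675]), 'torque': array([0.01964385, 0.02423281, 0.01771496]), 'grip_force': 0.0, 'opening': 85.5410476531762}
```

View pics/scene0.png

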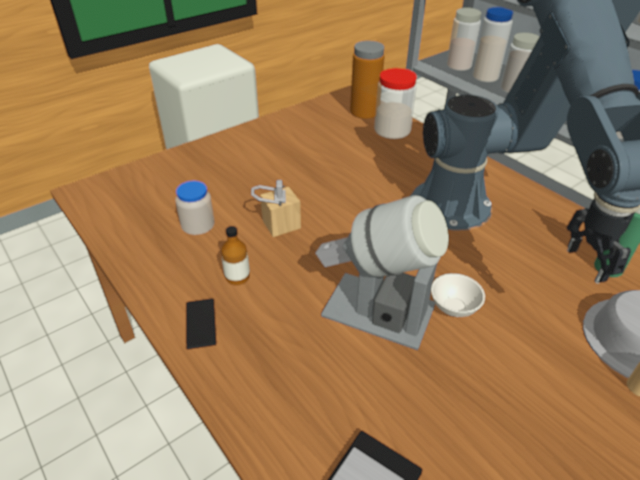

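View pics/top0.png

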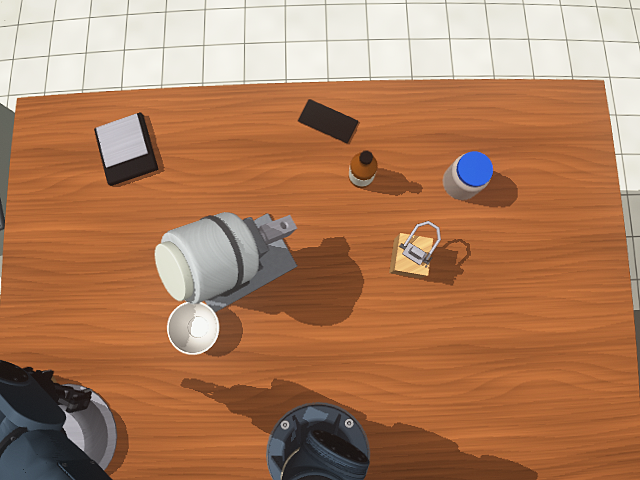

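Create h.py:
```python
import numpy as np, cv2
from station import robot
from scipy.spatial.transform import Rotation as Ro
def cam(n):
    p=robot.camera_params(n); K=np.array([[p['fx'],0,p['cx']],[0,p['fy'],p['cy']],[0,0,1]])
    R=cv2.Rodrigues(p['rvec'])[0]; return K,p['dist'],R,p['tvec'],p['rvec']
def ray(n,uv):
    K,d,R,t,_=cam(n); x=cv2.undistortPoints(np.array([[uv]],float),K,d)[0,0]
    v=R.T@np.array([x[0],x[1],1]); return -R.T@t, v/np.linalg.norm(v)
def onz(n,uv,z):
    c,v=ray(n,uv); return c+v*(z-c[2])/v[2]
def two(a,b):   # top px, scene px -> point, gap
    (c1,v1),(c2,v2)=ray('top',a),ray('scene',b)
    s=np.linalg.lstsq(np.c_[v1,-v2],c2-c1,rcond=None)[0]; p,q=c1+s[0]*v1,c2+s[1]*v2
    return (p+q)/2, np.linalg.norm(p-q)
def proj(n,P):
    K,d,R,t,r=cam(n); return cv2.projectPoints(np.array(P,float).reshape(-1,1,3),r,t,K,d)[0][:,0]
def crop(n,img,x,y,w,h,k,name):
    cv2.imwrite(name,cv2.resize(img[y:y+h,x:x+w],None,fx=k,fy=k,interpolation=cv2.INTER_CUBIC))
```

Run:
```python
from h import *
a=cv2.imread('pics/top0.png');b=cv2.imread('pics/scene0.png')
f=lambda i,x,y,w,h:cv2.resize(i[y:y+h,x:x+w],(400,300),interpolation=cv2.INTER_CUBIC)
cv2.imwrite('pics/c0.png',np.vstack([np.hstack([f(a,375,210,80,60),f(a,230,200,80,60)]),np.hstack([f(b,240,170,80,60),f(b,300,220,80,60)])]))
for n in('top','scene'): print(n,cam(n)[2].T@-cam(n)[3])
```

```text
top [ 367.72031695  -30.68613379 1220.6280383 ]
scene [1152.7365331   786.5485883  1017.82707849]
```

View pics/c0.png

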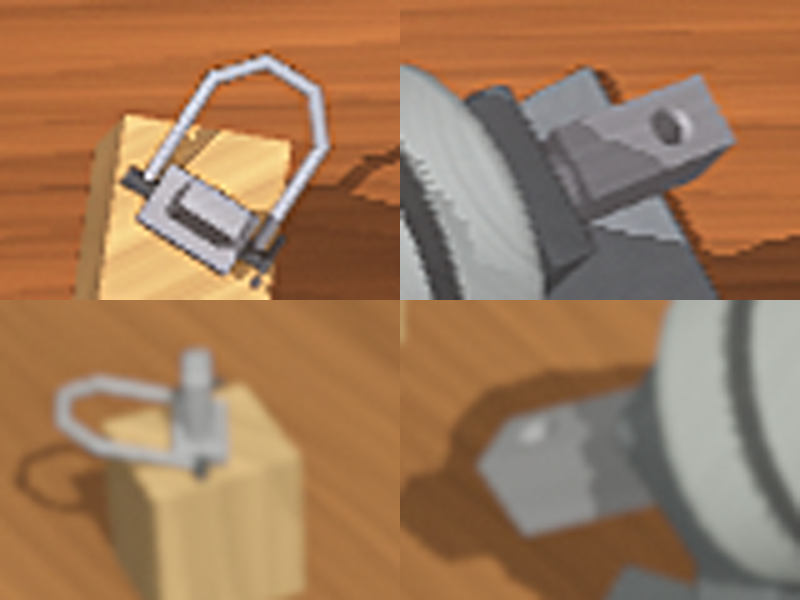

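Run:
```python
from h import *
np.set_printoptions(precision=1,suppress=True)
T=lambda u,v:(375+u/5,210+v/5); S=lambda u,v:(230+u/5,200+v/5)
print('collar',onz('top',T(197,218),112),'legs',onz('top',T(206,214),108)); bar=onz('top',T(291.5,76),126.7);print('bar',bar)
vs=[onz('top',T(*p),z) for p,z in [((265,60),126.7),((318,92),126.7),((212,75),123),((325,148),123)]];print(vs)
a,b=S(298,75),S(335,142); e=[onz('top',p,148.9) for p in(a,b)]; h=onz('top',S(270,125),165)
print('hole',h,'2view',two(S(270,125),(326.4,246)),'end',e,np.linalg.norm(e[0]-e[1]))
m=(e[0]+e[1])/2; d=h-m; print('end->hole',d,np.degrees(np.arctan2(d[1],d[0])),'edge normal',np.degrees(np.arctan2(*(e[1]-e[0])[[1,0]])))
for c in(T(125,115),T(290,142)):print('stand',onz('top',c,100))
for c in((200,153),):pass
```

```text
collar [ 483.6 -242.1  112. ] legs [ 485.8 -247.3  108. ]
bar [ 547.6 -287.6  126.7]
[array([ 555.5, -275.6,  126.7]), array([ 539.6, -299.7,  126.7]), array([ 549.7, -250.9,  123. ]), array([ 513.6, -302.2,  123. ])]
hole [551.2  58.4 165. ] 2view (array([552.1,  57.7, 164.3]), np.float64(2.160318097076103)) end [array([576.9,  46.5, 148.9]), array([545.2,  30.1, 148.9])] 35.62058847748122
end->hole [-9.9 20.  16.1] 116.25024644339925 edge normal -152.60288343053784
stand [ 535.3 -212.6  100. ]
stand [ 520.  -291.2  100. ]
```

Add to h.py:
```python
def go(P,yaw=None):
    """shift in tool axes from measured pose to world P, yaw deg"""
    s=robot.get_state(); R=Ro.from_euler('xyz',s['ee_rot']); d=R.inv().apply(np.array(P)-s['eef_pos'])
    cy=np.degrees(s['ee_rot'][2]); tr=0 if yaw is None else -np.radians((yaw-cy+180)%360-180)
    print('shift',d.round(1),'turn',round(tr,3),'| eef',s['eef_pos'].round(1),'rot',s['ee_rot'].round(4),'F',s['wrist_force'].round(1),'M',s['torque'].round(2),'open',round(s['opening'],1),'t',round(s['t'],2))
```

```text
(no output)
```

Request:
shift_gripper --plan "85,0,0,-100,0 | 85,0,0,-170,0 | 85,0,0,-170,0 | 85,0,0,-170,0 | 85,0,0,-170,0 | 85,-540,-581,-170,0.2 | 85,-540,-581,-170,0.2 | 85,-540,-581,-170,0.2"

```text
t: 0.77
eef_pos: [259.0, 386.2, 400.5]
ee_rot: [-3.141, 0.0, 2.532]
wrist_force: [1.0, -0.1, 0.0]
opening: 85.1
grip_force: 0.0
```

Request:
shift_gripper --plan "85,-320,-320,0,0 | 85,-320,-320,0,0 | 85,-320,-320,0,0 | 85,-320,-320,0,0 | 85,-320,-320,0,0 | 85,-320,-320,0,0 | 85,-320,-320,0,0 | 85,-320,-320,0,0"

```text
t: 1.43
eef_pos: [318.1, 57.8, 401.2]
ee_rot: [3.141, 0.0, 2.536]
wrist_force: [3.5, 0.0, 1.0]
opening: 84.8
grip_force: 0.0
```

```bash
python3 -c "
from h import *
go([484,-242.5,180],144.6)"
```

```text
shift [-307.2 -152.7  221.2] turn 0.013 | eef [318.1  57.8 401.2] rot [3.1413e+00 4.0000e-04 2.5363e+00] F [3.5 0.  1. ] M [ 0.04  0.02 -0.01] open 84.8 t 1.43
```

Request:
shift_gripper --plan "85,-307,-153,60,0.013 | 85,-307,-153,60,0.013 | 85,-307,-153,60,0.013 | 85,-307,-153,60,0.013 | 85,-307,-153,60,0.013 | 85,-307,-153,60,0.013 | 85,-307,-153,60,0.013 | 85,-307,-153,60,0.013"

```text
t: 2.1
eef_pos: [477.3, -230.2, 342.8]
ee_rot: [-3.142, -0.001, 2.522]
wrist_force: [0.6, 0.8, 0.7]
opening: 84.9
grip_force: 0.0
```

Request:
shift_gripper --plan "85,0,0,0,0 | 85,0,0,0,0 | 85,0,0,0,0"

```text
t: 2.35
eef_pos: [476.5, -227.7, 343.5]
ee_rot: [3.142, -0.001, 2.523]
wrist_force: [-0.2, 0.3, 0.3]
opening: 85.0
grip_force: 0.0
```

```bash
python3 -c "
from h import *
go([484,-242.5,180],144.6)"
```

```text
shift [-14.8  -7.7 163.5] turn -0.001 | eef [ 476.5 -227.7  343.5] rot [ 3.1415e+00 -1.1000e-03  2.5226e+00] F [-0.2  0.3  0.3] M [-0.06  0.04  0.02] open 85.0 t 2.35
```

Request:
shift_gripper --plan "85,-15,-8,0,0 | 85,-15,-8,100,0 | 85,-15,-8,150,0 | 85,-15,-8,150,0 | 85,-15,-8,150,0 | 85,-15,-8,150,0 | 85,-15,-8,150,0" --force 25

```text
t: 2.93
eef_pos: [484.3, -242.4, 194.6]
ee_rot: [-3.142, -0.0, 2.524]
wrist_force: [-0.3, 0.1, 0.8]
opening: 85.0
grip_force: 0.0
```

```bash
python3 -c "
from h import *
go([484,-242.5,120],144.6)
i=robot.read_camera('top');j=robot.read_camera('scene')
f=lambda i,x,y,w,h:cv2.resize(i[y:y+h,x:x+w],(400,300),interpolation=cv2.INTER_CUBIC)
cv2.imwrite('pics/c1.png',np.hstack([f(i,355,200,120,90),f(j,220,120,120,90)]))"
```

```text
shift [ 0.2 -0.3 74.6] turn 0.0 | eef [ 484.3 -242.4  194.6] rot [-3.1416e+00 -5.0000e-04  2.5238e+00] F [-0.3  0.1  0.8] M [ 0.05 -0.05 -0.06] open 85.0 t 2.93
```

View pics/c1.png

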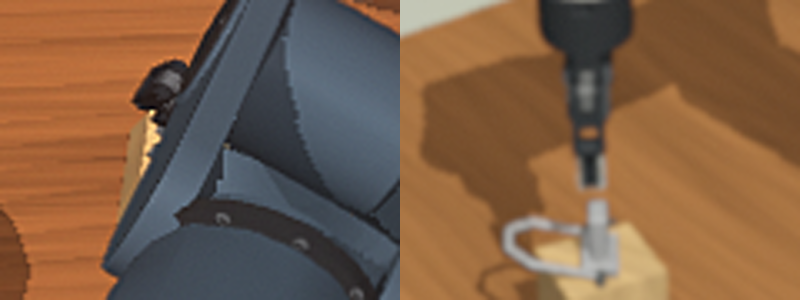

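Scene crop: fingertips (592,185) stand directly over the tab top (597,205), and the fingers' closing line runs along the pin's y. I'll descend and grip.

Request:
shift_gripper --plan "85,0,0,40,0 | 85,0,0,74,0 | 85,0,0,74,0 | 85,0,0,74,0 | 30,0,0,74,0 | 30,0,0,74,0 | 30,0,0,74,0 | 30,0,0,74,0" --force 40

```text
t: 3.7
eef_pos: [485.0, -243.7, 121.3]
ee_rot: [3.141, 0.002, 2.523]
wrist_force: [0.3, 0.6, -1.0]
opening: 38.3
grip_force: 0.0
```

Request:
shift_gripper --plan "30,0,0,0,0 | 30,0,0,0,0 | 30,0,0,0,0 | 30,0,0,0,0 | 30,0,0,0,0 | 30,0,0,0,0" --force 40

```text
t: 4.2
eef_pos: [484.9, -243.6, 121.1]
ee_rot: [3.141, 0.002, 2.523]
wrist_force: [-3.0, 0.0, 7.5]
opening: 31.4
grip_force: 39.5
```

```bash
python3 -c "
from h import *
go([484,-242.5,120],144.6)"
```

```text
shift [1.4 0.4 1.1] turn -0.001 | eef [ 484.9 -243.6  121.1] rot [3.1414e+00 1.6000e-03 2.5227e+00] F [-3.   0.   7.5] M [ 0.32  0.2  -0.  ] open 31.4 t 4.2
```

Request:
shift_gripper --plan "30,0,0,-30,0 | 30,0,0,-60,0 | 30,0,0,-76,0 | 30,0,0,-76,0 | 30,0,0,-76,0 | 30,0,0,-76,0" --force 50

```text
t: 4.7
eef_pos: [483.7, -242.9, 194.4]
ee_rot: [-3.141, -0.002, 2.523]
wrist_force: [-0.3, 0.2, -4.5]
opening: 31.2
grip_force: 51.4
```

Request:
shift_gripper --plan "30,0,0,0,0 | 30,0,0,0,0 | 30,-14,0,1,0 | 30,-27,0,3,0 | 30,-39,0,6,0 | 30,-50,0,10,0 | 30,-60,0,15,0 | 30,-70,0,21,0" --force 25

```text
t: 5.37
eef_pos: [541.6, -284.0, 174.0]
ee_rot: [-3.141, -0.001, 2.523]
wrist_force: [-2.4, 1.5, 1.1]
opening: 31.1
grip_force: 52.3
```

Request:
shift_gripper --plan "30,0,0,0,0 | 30,0,0,0,0 | 30,0,0,0,0" --force 50

```text
t: 5.62
eef_pos: [541.4, -283.9, 174.6]
ee_rot: [-3.142, 0.0, 2.523]
wrist_force: [0.5, -0.5, -3.4]
opening: 31.1
grip_force: 51.9
```

```bash
python3 -c "
from h import *
go([484,-242.5,120],144.6)
i=robot.read_camera('top');j=robot.read_camera('scene')
f=lambda i,x,y,w,h:cv2.resize(i[y:y+h,x:x+w],(400,300),interpolation=cv2.INTER_CUBIC)
cv2.imwrite('pics/c2.png',np.hstack([f(i,355,200,120,90),f(j,220,150,80,60)]))"
```

```text
shift [70.8  0.4 54.6] turn -0.001 | eef [ 541.4 -283.9  174.6] rot [-3.1416e+00  3.0000e-04  2.5228e+00] F [ 0.5 -0.5 -3.4] M [-0.06 -0.09 -0.05] open 31.1 t 5.62
```

View pics/c2.png

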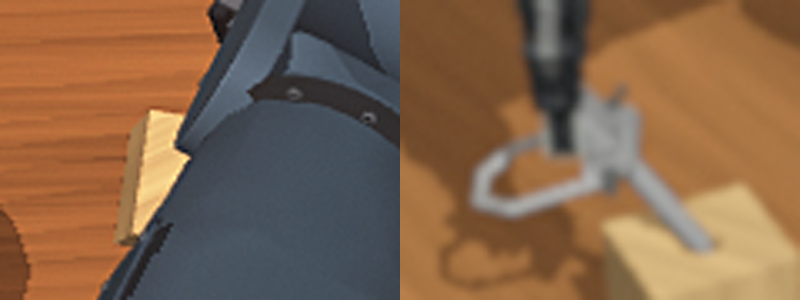

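Request:
shift_gripper --plan "30,-16,0,-26,0 | 30,-28,0,-55,0 | 30,-28,0,-95,0 | 30,-28,0,-135,0 | 30,-28,0,-170,0 | 30,-28,0,-190,0 | 30,-28,0,-190,0 | 30,-28,0,-190,0" --force 60

```text
t: 6.38
eef_pos: [564.3, -300.1, 365.1]
ee_rot: [3.141, 0.002, 2.523]
wrist_force: [-0.3, 0.1, -3.6]
opening: 31.2
grip_force: 58.2
```

```bash
python3 -c "
from h import *
go([484,-242.5,120],144.6)
j=robot.read_camera('scene');cv2.imwrite('pics/s3.png',j)
p=proj('scene',[robot.get_state()['eef_pos']])[0];print(p);x,y=int(p[0])-40,int(p[1])-25
cv2.imwrite('pics/c3.png',cv2.resize(j[y:y+60,x:x+80],(800,600),interpolation=cv2.INTER_CUBIC));print(x,y)"
```

```text
shift [ 99.2   0.3 245. ] turn -0.001 | eef [ 564.3 -300.1  365.1] rot [3.1415e+00 1.7000e-03 2.5228e+00] F [-0.3  0.1 -3.6] M [-0.04 -0.09  0.02] open 31.2 t 6.38
[237.24834339 116.14719194]
197 91
```

View pics/c3.png

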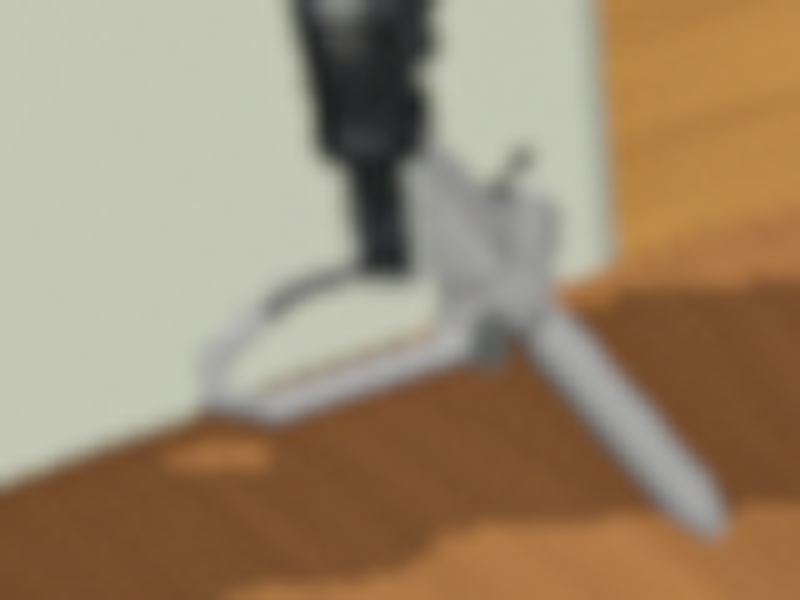

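Run:
```python
from h import *
s=robot.get_state();E=s['eef_pos'];yaw=s['ee_rot'][2];n=np.array([np.sin(yaw),-np.cos(yaw),0]);xx=np.array([np.cos(yaw),np.sin(yaw),0])
r=[]
for u,v in((712,530),(550,328)):
    c,d=ray('scene',(197+u/10,91+v/10));P=c+d*(n@(E-c))/(n@d);r.append(np.array([(P-E)@xx,P[2]-E[2]]))
print(r); d=r[1]-r[0];print('len',np.linalg.norm(d),'lean',np.degrees(np.arctan2(-d[0],d[1])))
```

```text
[array([ 74.27697373, -83.63438515]), array([ 35.89441686, -22.59123334])]
len 72.10746878980657 lean 32.160755182693045
```

```bash
python3 -c "
from h import *
go([587.5,-12.6,310],117)"
```

```text
shift [147.3 247.7  53.6] turn 0.481 | eef [ 563.9 -299.8  363.4] rot [-3.1415e+00 -1.4000e-03  2.5229e+00] F [-0.2  0.9 -4.4] M [-0.03 -0.05  0.01] open 31.3 t 6.43
```

Request:
shift_gripper --plan "30,147,248,54,0.481 | 30,147,248,54,0.481 | 30,147,248,54,0.481 | 30,147,248,54,0.481 | 30,147,248,54,0.481 | 30,147,248,54,0.481 | 30,147,248,54,0.481 | 30,147,248,54,0.481" --force 60

```text
t: 7.1
eef_pos: [587.0, -6.9, 307.0]
ee_rot: [-3.138, -0.005, 2.046]
wrist_force: [0.2, 0.6, -3.3]
opening: 31.3
grip_force: 58.5
```

Request:
shift_gripper --plan "30,0,0,0,0 | 30,0,0,0,0 | 30,0,0,0,0"

```text
t: 7.35
eef_pos: [588.1, -14.0, 310.1]
ee_rot: [-3.14, -0.0, 2.041]
wrist_force: [0.4, -0.1, -3.5]
opening: 31.1
grip_force: 58.5
```

```bash
python3 -c "
from h import *
go([587.5,-12.6,257.4],117)"
```

```text
shift [ 1.5  0.2 52.7] turn -0.001 | eef [588.1 -14.  310.1] rot [-3.1404e+00 -4.0000e-04  2.0409e+00] F [ 0.4 -0.1 -3.5] M [-0.09 -0.02 -0.04] open 31.1 t 7.35
```

Lower to the pre-insertion pose and check it in both views.

Request:
shift_gripper --plan "30,1.5,0,30,0 | 30,1.5,0,52.5,0 | 30,1.5,0,52.5,0 | 30,1.5,0,52.5,0 | 30,1.5,0,52.5,0"

```text
t: 7.77
eef_pos: [588.3, -12.4, 259.8]
ee_rot: [3.14, 0.001, 2.041]
wrist_force: [-0.1, -1.5, -2.2]
opening: 31.2
grip_force: 58.3
```

```bash
python3 -c "
from h import *
go([587.5,-12.6,257.4],117)
i=robot.read_camera('top');j=robot.read_camera('scene')
f=lambda i,x,y,w,h:cv2.resize(i[y:y+h,x:x+w],(400,300),interpolation=cv2.INTER_CUBIC)
cv2.imwrite('pics/c4.png',np.hstack([f(i,245,180,80,60),f(j,280,190,80,60)]))"
```

```text
shift [ 0.2 -0.8  2.4] turn -0.001 | eef [588.3 -12.4 259.8] rot [3.1402e+00 1.0000e-03 2.0407e+00] F [-0.1 -1.5 -2.2] M [-0.03 -0.01  0.04] open 31.2 t 7.77
```

View pics/c4.png

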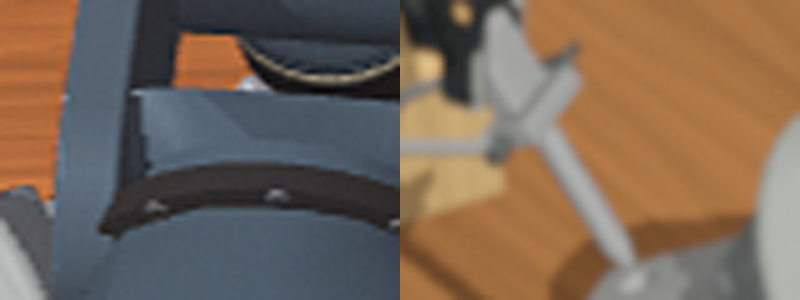

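Run:
```python
from h import *
a=np.radians(117);xs=np.array([np.cos(a),np.sin(a),0]);ys=np.array([-xs[1],xs[0],0]);up=np.array([0,0,1.])
th=np.radians(35);zz=-np.sin(th)*xs+np.cos(th)*up;xx=np.cos(th)*xs+np.sin(th)*up;H=np.array([551.5,58,165])
print(proj('scene',[H,H+12*zz,H+12*zz+3*ys,H+12*zz+3*xx]))
s=robot.get_state();E=s['eef_pos'];c,d=ray('scene',(325.2,241.6));P=c+d*(ys@(E-c))/(ys@d)
print('tip rel TCP',(P-E)@xs,(P-E)[2],'tip in shaft frame',[(P-H)@v for v in(xx,ys,zz)],'TCP y',(E-H)@ys)
```

```text
[[327.11554155 245.80287609]
 [324.57696946 241.95451752]
 [325.09266107 241.20751151]
 [325.51572097 241.71106632]]
tip rel TCP 74.36681187537265 -82.43746273458902 tip in shaft frame [np.float64(3.313394855860308), np.float64(-1.0622208621450475), np.float64(13.087940200732497)] TCP y -1.0622208621451115
```

Request:
shift_gripper --plan "30,2,-1,4,0 | 30,5,-1,9,0 | 30,8,-1,13,0 | 30,10.5,-1,17,0 | 30,13,-1,20.5,0 | 30,16,-1,24.5,0 | 30,16,-1,24.5,0" --force 35

```text
t: 8.45
eef_pos: [579.2, 2.5, 232.9]
ee_rot: [-3.141, -0.0, 2.042]
wrist_force: [1.3, -2.2, -7.3]
opening: 31.3
grip_force: 58.1
```

```bash
python3 -c "
from h import *
go([587.5,-12.6,257.4],117)"
```

```text
shift [-17.3   0.5 -24.5] turn 0.0 | eef [579.2   2.5 232.9] rot [-3.1407e+00 -1.0000e-04  2.0421e+00] F [ 1.3 -2.2 -7.3] M [-0.75 -0.43  0.03] open 31.3 t 8.45
```

Request:
shift_gripper --plan "31,0,0,0,0 | 31,0,0,0,0 | 31,3,0,4,0 | 31,6,0,8,0 | 31,9,0,12.5,0 | 31,11.5,0,16.5,0 | 31,14,0,20.5,0 | 31,14,0,20.5,0" --force 22

```text
t: 9.12
eef_pos: [573.0, 14.9, 212.8]
ee_rot: [-3.141, -0.0, 2.042]
wrist_force: [1.0, -2.6, -8.0]
opening: 31.0
grip_force: 55.2
```

```bash
python3 -c "
from h import *
go([587.5,-12.6,257.4],117)"
```

```text
shift [-31.1   0.4 -44.6] turn -0.0 | eef [573.   14.9 212.8] rot [-3.1413 -0.      2.0418] F [ 1.  -2.6 -8. ] M [-0.87 -0.37  0.06] open 31.0 t 9.12
```

Request:
shift_gripper --plan "31,3,0,4,0 | 31,6,0,8,0 | 31,9,0,12.5,0 | 31,11.5,0,16.5,0 | 31,14,0,20.5,0 | 31,17,0,24.5,0 | 31,17,0,24.5,0" --force 20

```text
t: 9.7
eef_pos: [565.5, 29.7, 188.4]
ee_rot: [-3.141, 0.001, 2.042]
wrist_force: [2.3, -4.2, -10.5]
opening: 31.2
grip_force: 55.0
```

```bash
python3 -c "
from h import *
go([562,37.5,178.8],117)
j=robot.read_camera('scene');cv2.imwrite('pics/s5.png',j)
cv2.imwrite('pics/c5.png',cv2.resize(j[195:270,280:380],(800,600),interpolation=cv2.INTER_CUBIC))"
```

```text
shift [8.6 0.5 9.6] turn -0.0 | eef [565.5  29.7 188.4] rot [-3.1415e+00  8.0000e-04  2.0417e+00] F [  2.3  -4.2 -10.5] M [-1.2  -0.63 -0.04] open 31.2 t 9.7
```

View pics/c5.png

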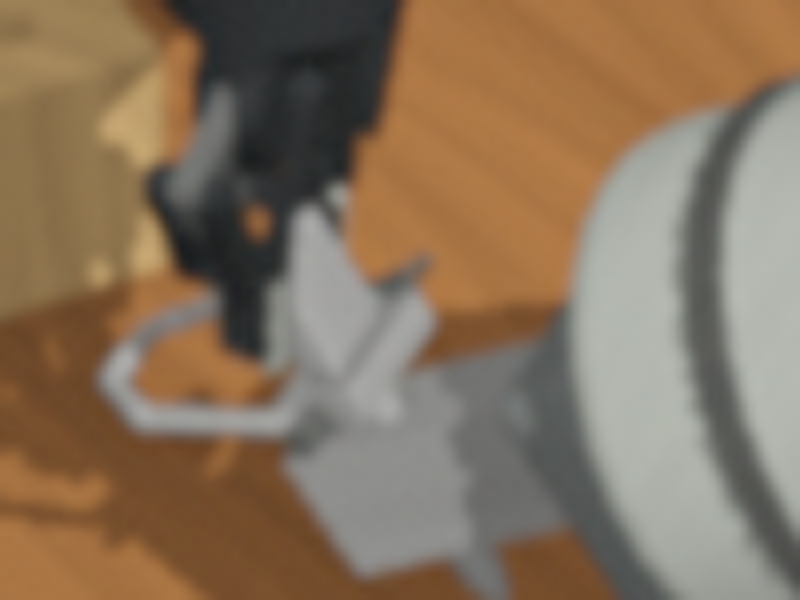

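Scene: the pin is in the hole, tip emerging under the shaft at (490,580), collar about 10 mm off the top face at (370,400), ring open to the left. Push on.

Request:
shift_gripper --plan "31,3,0,4,0 | 31,5,0,7.5,0 | 31,7,0,10,0 | 31,7,0,10,0 | 31,7,0,10,0" --force 20

```text
t: 10.17
eef_pos: [562.8, 35.3, 179.1]
ee_rot: [3.141, 0.002, 2.042]
wrist_force: [2.6, -8.8, -7.3]
opening: 31.0
grip_force: 55.1
```

Request:
shift_gripper --plan "31,1,0,2,0 | 31,2,0,3,0 | 31,2,0,3,0 | 31,2,0,3,0" --force 20

```text
t: 10.5
eef_pos: [563.1, 35.2, 178.8]
ee_rot: [3.139, 0.006, 2.042]
wrist_force: [-1.1, -21.5, 15.1]
opening: 31.0
grip_force: 57.4
```

```bash
python3 -c "
from h import *
go([562,37.5,178.8],117)"
```

```text
shift [ 2.5  0.1 -0. ] turn 0.0 | eef [563.1  35.2 178.8] rot [3.1394 0.0062 2.0422] F [ -1.1 -21.5  15.1] M [-3.47  0.64  0.4 ] open 31.0 t 10.5
```

Request:
shift_gripper --plan "31,-2,0,-3,0 | 31,-2,0,-3,0 | 48,-2,0,-3,0 | 48,-2,0,-3,0 | 48,-2,0,-3,0 | 48,-2,0,-5,0 | 48,-2,0,-5,0"

```text
t: 11.08
eef_pos: [562.5, 36.4, 181.4]
ee_rot: [3.141, 0.0, 2.042]
wrist_force: [-0.7, 0.6, 0.6]
opening: 48.1
grip_force: 0.0
```

Request:
shift_gripper --plan "48,0,0,-25,0 | 48,0,0,-60,0 | 48,0,0,-100,0 | 48,0,0,-100,0 | 48,0,0,-100,0"

```text
t: 11.5
eef_pos: [563.1, 36.3, 283.1]
ee_rot: [3.137, 0.002, 2.042]
wrist_force: [-0.3, 0.0, -0.6]
opening: 48.2
grip_force: 0.0
```

```bash
python3 -c "
from h import *
go([562,37.5,178.8],117)
j=robot.read_camera('scene');cv2.imwrite('pics/s6.png',j)
cv2.imwrite('pics/c6.png',cv2.resize(j[195:270,280:380],(800,600),interpolation=cv2.INTER_CUBIC))"
```

```text
shift [  1.8  -0.9 104.3] turn -0.0 | eef [563.1  36.3 283.1] rot [3.1375e+00 2.0000e-03 2.0420e+00] F [-0.3  0.  -0.6] M [-0.02  0.04 -0.01] open 48.2 t 11.5
```

View pics/c6.png

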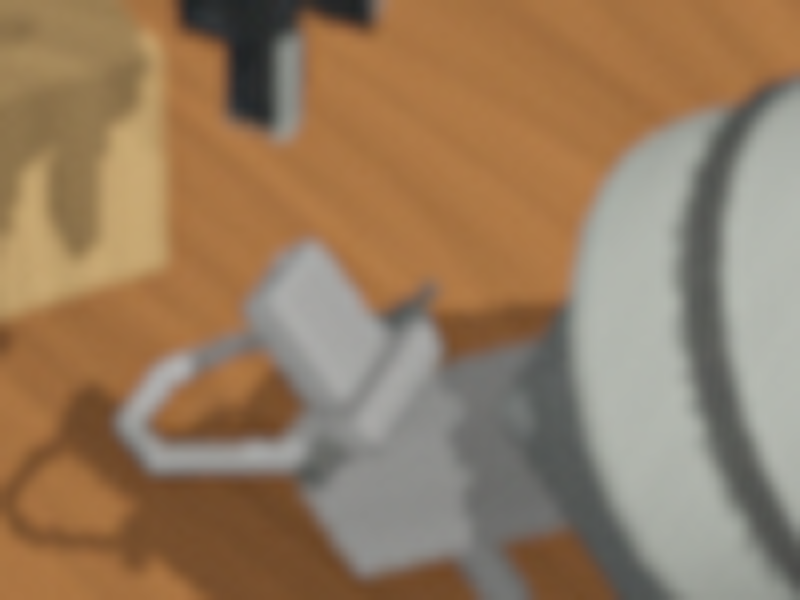

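Add to h.py:
```python
a=np.radians(117);xs=np.array([np.cos(a),np.sin(a),0]);ys=np.array([-xs[1],xs[0],0]);up=np.array([0,0,1.])
th=np.radians(35);zz=-np.sin(th)*xs+np.cos(th)*up;xx=np.cos(th)*xs+np.sin(th)*up;H=np.array([551.5,58,165])
W=lambda p:H+p[0]*xx+p[1]*ys+p[2]*zz
```

Run:
```python
from h import *
L=[(-77.3,13,26.7),(-77.3,-13,26.7),(8,-16,54),(8,16,54),(-8,-16,54),(-8,16,54),(16,-25,0),(-16,-25,0),(16,25,12),(0,0,-86),(-28,-18,-44),(-28,-18,0)]
L=[(x,y,z) for x,y,z in L]
for l,p in zip(L,proj('scene',[W(l) for l in L])): print(l,((p-[280,195])*8).round())
```

```text
(-77.3, 13, 26.7) [164. 363.]
(-77.3, -13, 26.7) [127. 413.]
(8, -16, 54) [281. 292.]
(8, 16, 54) [327. 229.]
(-8, -16, 54) [241. 303.]
(-8, 16, 54) [287. 241.]
(16, -25, 0) [383. 447.]
(-16, -25, 0) [302. 467.]
(16, 25, 12) [431. 316.]
(0, 0, -86) [519. 621.]
(-28, -18, -44) [357. 570.]
(-28, -18, 0) [283. 460.]
```

Request:
shift_gripper --plan "0,-3,0,0,0 | 0,-3,0,30,0 | 0,-3,0,50,0 | 0,-3,0,62,0 | 0,-3,0,62,0 | 0,-3,0,62,0 | 0,-3,0,66,0 | 0,-3,0,68,0"

```text
t: 12.22
eef_pos: [564.0, 33.4, 213.2]
ee_rot: [3.141, 0.0, 2.042]
wrist_force: [0.2, 0.1, 0.3]
opening: 0.3
grip_force: 0.0
```

```bash
python3 -c "
from h import *
go([564.2,33,214],117)"
```

```text
shift [-0.5  0.  -0.8] turn -0.0 | eef [564.   33.4 213.2] rot [3.1407e+00 5.0000e-04 2.0418e+00] F [0.2 0.1 0.3] M [-0.03  0.03 -0.01] open 0.3 t 12.22
```

Request:
shift_gripper --plan "0,0,0,2,0 | 0,0,0,3,0 | 0,0,0,3,0"

```text
t: 12.47
eef_pos: [564.7, 33.1, 211.7]
ee_rot: [3.139, 0.002, 2.042]
wrist_force: [0.5, -3.1, 10.2]
opening: -0.0
grip_force: 5.1
```

Request:
shift_gripper --plan "0,0,0,1.5,0 | 0,0,0,3,0 | 0,0,0,3,0"

```text
t: 12.72
eef_pos: [565.6, 32.7, 210.9]
ee_rot: [3.136, 0.004, 2.042]
wrist_force: [-4.1, -3.7, 27.1]
opening: 0.0
grip_force: 13.3
```

Request:
shift_gripper --plan "0,-5,0,-30,0 | 0,-30,0,-70,0 | 85,-60,0,-110,0.3 | 85,-77,0,-130,0.6 | 85,-77,0,-130,0.9 | 85,-77,0,-130,1.2 | 85,-77,0,-130,1.571 | 85,-77,0,-130,1.571"

```text
t: 13.38
eef_pos: [598.6, -35.3, 337.3]
ee_rot: [3.141, -0.0, 1.285]
wrist_force: [0.3, -0.2, 1.0]
opening: 72.0
grip_force: 0.0
```

Request:
shift_gripper --plan "85,0,0,0,0.371 | 85,0,0,0,0.371 | 85,0,0,0,0.371 | 85,0,0,0,0.371 | 85,0,0,0,0.371"

```text
t: 13.8
eef_pos: [598.6, -35.2, 337.1]
ee_rot: [3.141, -0.0, 0.925]
wrist_force: [1.0, -0.6, 0.5]
opening: 84.9
grip_force: 0.0
```

```bash
python3 -c "
from h import *
print('bottle',onz('top',(366,158),170),'jar',onz('top',(475,168),130))
go(H-105*xs+[0,0,100],27)
j=robot.read_camera('scene');cv2.imwrite('pics/s7.png',j)
p=proj('scene',[robot.get_state()['eef_pos']])[0];print(p);x,y=int(p[0])-55,int(p[1])-85
cv2.imwrite('pics/c7.png',cv2.resize(j[y:y+120,x:x+160],(800,600),interpolation=cv2.INTER_CUBIC));print(x,y)"
```

```text
bottle [ 700.97421332 -132.35810198  170.        ] jar [ 683.0779453  -397.09352287  130.        ]
shift [ 0.   0.7 72.1] turn 0.453 | eef [598.6 -35.2 337.1] rot [ 3.1412e+00 -2.0000e-04  9.2470e-01] F [ 1.  -0.6  0.5] M [-0.06  0.02 -0.  ] open 84.9 t 13.8
[286.40894389 176.1586811 ]
231 91
```

View pics/c7.png

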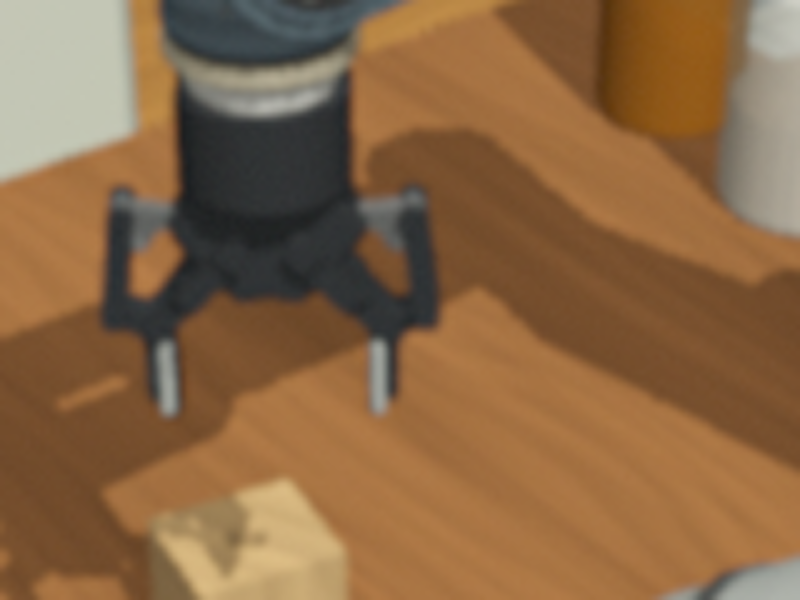

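Scene: the gripper is a linkage type, with the knuckles bulging to (110,250)/(430,250) beyond the fingertips at (168,410)/(380,410). From above the bar it couldn't reach past the tab, so I'll straddle the shaft and push both ring legs near the pivot with the two fingertips.

Request:
shift_gripper --plan "56,0,0,0,-0.4 | 56,0,0,0,-0.8 | 56,0,0,0,-1.117 | 56,0,0,0,-1.117 | 56,0,0,0,-1.117 | 56,0,0,0,-1.117 | 56,0,0,0,-1.117 | 56,0,0,0,-1.117"

```text
t: 14.52
eef_pos: [598.6, -35.2, 337.0]
ee_rot: [3.141, 0.0, 1.931]
wrist_force: [0.2, -0.5, 0.0]
opening: 56.3
grip_force: 0.0
```

Request:
shift_gripper --plan "56,0,0,0,-0.117 | 56,0,0,0,-0.117 | 56,0,0,0,-0.117"

```text
t: 14.77
eef_pos: [598.6, -35.2, 336.9]
ee_rot: [3.141, 0.0, 2.036]
wrist_force: [0.9, 0.7, -0.2]
opening: 55.8
grip_force: 0.0
```

```bash
python3 -c "
from h import *
go(H-50*xs+[0,0,25],117)"
```

```text
shift [ 54.4  -0.  146.9] turn -0.006 | eef [598.6 -35.2 336.9] rot [3.1415e+00 1.0000e-04 2.0363e+00] F [ 0.9  0.7 -0.2] M [ 0.04 -0.04  0.03] open 55.8 t 14.77
```

Request:
shift_gripper --plan "56,54,0,40,0 | 56,54,0,80,0 | 56,54,0,120,0 | 56,54,0,147,0 | 56,54,0,147,0 | 56,54,0,147,0"

```text
t: 15.27
eef_pos: [573.8, 13.1, 189.5]
ee_rot: [-3.139, -0.001, 2.036]
wrist_force: [0.8, -0.5, 0.6]
opening: 55.7
grip_force: 0.0
```

Request:
shift_gripper --plan "56,0,0,10,0 | 56,0,0,18,0 | 56,0,0,24,0 | 56,0,0,28,0 | 56,0,0,28,0"

```text
t: 15.68
eef_pos: [574.2, 13.0, 161.5]
ee_rot: [-3.141, -0.0, 2.037]
wrist_force: [-0.3, 0.2, -0.9]
opening: 56.2
grip_force: 0.0
```

Request:
shift_gripper --plan "56,0,0,6,0 | 56,0,0,12,0 | 56,0,0,15,0 | 56,0,0,15,0"

```text
t: 16.02
eef_pos: [574.4, 13.0, 146.5]
ee_rot: [3.142, -0.0, 2.038]
wrist_force: [1.0, -0.7, 3.3]
opening: 55.9
grip_force: 1.7
```

```bash
python3 -c "
from h import *
go(H-50*xs+[0,0,-19],117)
j=robot.read_camera('scene');cv2.imwrite('pics/s8.png',j)
cv2.imwrite('pics/c8.png',cv2.resize(j[180:270,270:390],(800,600),interpolation=cv2.INTER_CUBIC))"
```

```text
shift [0.4 0.  0.5] turn -0.004 | eef [574.4  13.  146.5] rot [ 3.1416 -0.      2.0377] F [ 1.  -0.7  3.3] M [-0.04 -0.05  0.02] open 55.9 t 16.02
```

View pics/c8.png

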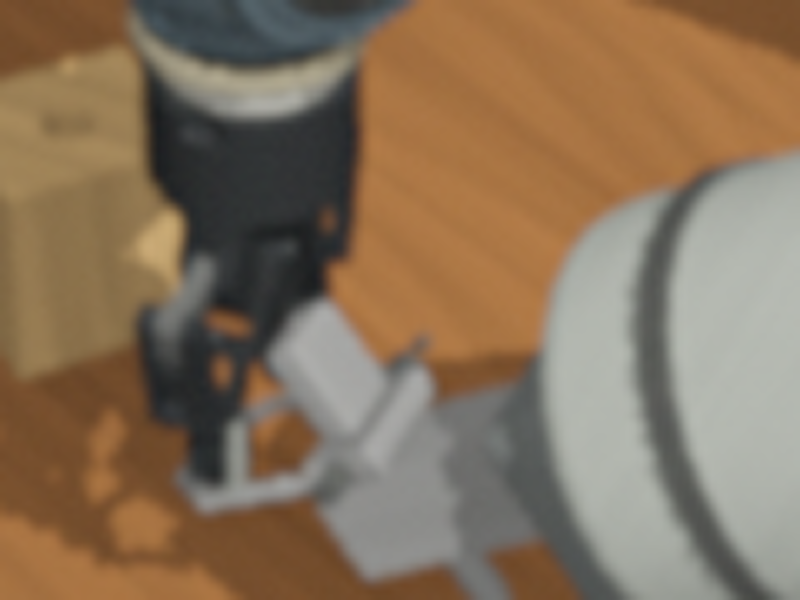

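Scene: fingertips at (205,480) press on the legs, ring slightly turned, the palm is clear above the tab. Now sweep towards the drum.

Request:
shift_gripper --plan "56,4,0,1,0 | 56,8,0,1,0 | 56,12,0,1,0 | 56,15,0,1,0 | 56,15,0,1,0"

```text
t: 16.48
eef_pos: [567.6, 26.6, 146.0]
ee_rot: [3.141, 0.001, 2.038]
wrist_force: [1.9, -2.5, 1.8]
opening: 55.8
grip_force: 1.7
```

Request:
shift_gripper --plan "56,3,0,0,0 | 56,6,0,0,0 | 56,8,0,0,0 | 56,8,0,0,0"

```text
t: 16.82
eef_pos: [563.7, 33.8, 145.8]
ee_rot: [-3.141, -0.0, 2.038]
wrist_force: [0.7, -1.5, -0.2]
opening: 56.6
grip_force: 0.9
```

```bash
python3 -c "
from h import *
go(H-23*xs+[0,0,-19],117)"
```

```text
shift [ 4.1  0.1 -0.2] turn -0.004 | eef [563.7  33.8 145.8] rot [-3.1414e+00 -2.0000e-04  2.0379e+00] F [ 0.7 -1.5 -0.2] M [-0.25 -0.25 -0.05] open 56.6 t 16.82
```

Request:
shift_gripper --plan "56,2,0,0,0 | 56,4,0,0,0 | 56,4,0,0,0 | 56,4,0,0,0"

```text
t: 17.15
eef_pos: [561.8, 37.5, 145.7]
ee_rot: [-3.141, -0.001, 2.038]
wrist_force: [0.1, 0.3, 0.1]
opening: 55.9
grip_force: 0.0
```

```bash
python3 -c "
from h import *
go(H-23*xs+[0,0,-19],117)
j=robot.read_camera('scene');cv2.imwrite('pics/s9.png',j)
cv2.imwrite('pics/c9.png',cv2.resize(j[180:270,270:390],(800,600),interpolation=cv2.INTER_CUBIC))"
```

```text
shift [-0.1  0.1 -0.3] turn -0.004 | eef [561.8  37.5 145.7] rot [-3.141e+00 -7.000e-04  2.038e+00] F [0.1 0.3 0.1] M [ 0.02 -0.01 -0.  ] open 55.9 t 17.15
```

View pics/c9.png

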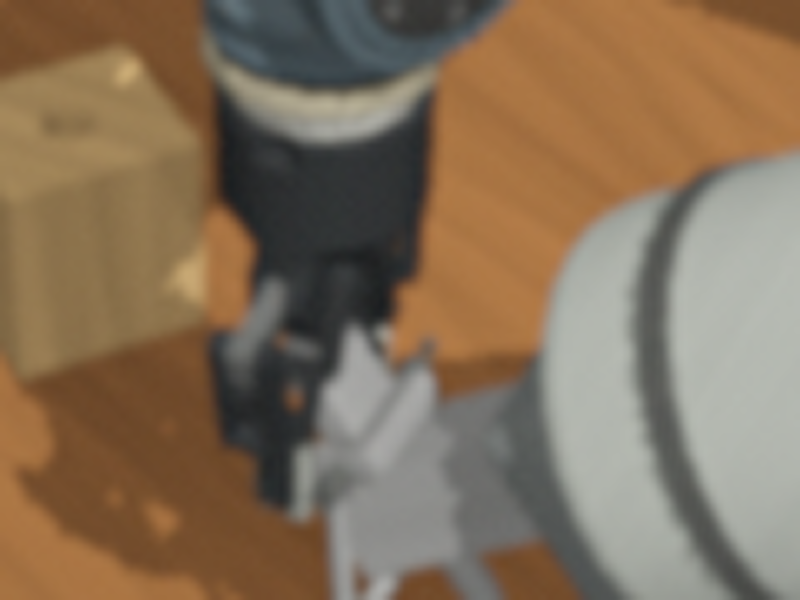

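Scene: the ring has swung down past the shaft's end (near leg at (340,560)) and the contact force has gone. Back away and check.

Request:
shift_gripper --plan "56,-15,0,0,0 | 56,-27,0,0,0 | 56,-27,0,-40,0 | 56,-27,0,-80,0 | 56,-60,0,-120,0 | 56,-90,0,-150,0 | 56,-90,0,-150,0 | 56,-90,0,-150,0"

```text
t: 17.87
eef_pos: [604.2, -45.8, 298.1]
ee_rot: [3.138, 0.003, 2.035]
wrist_force: [0.8, -0.3, -0.7]
opening: 56.0
grip_force: 0.0
```

```bash
python3 -c "
from h import *
go(H-23*xs+[0,0,-19],117)
j=robot.read_camera('scene');cv2.imwrite('pics/s10.png',j)
cv2.imwrite('pics/c10.png',cv2.resize(j[210:285,285:385],(800,600),interpolation=cv2.INTER_CUBIC))
for q in(0.85,1.2,1.55,1.7):
  f=np.radians(75)+q;B=lambda y:W((-80*np.sin(f),y,6+80*np.cos(f)))
  print(q,((proj('scene',[B(-13),B(13),W((0,0,-86)),W((0,-30,6))])-[285,210])*8).round().tolist())"
```

```text
shift [ 93.9  -1.  151.8] turn -0.007 | eef [604.2 -45.8 298.1] rot [3.1381e+00 2.8000e-03 2.0350e+00] F [ 0.8 -0.3 -0.7] M [ 0.08  0.03 -0.03] open 56.0 t 17.87
0.85 [[222.0, 447.0], [257.0, 395.0], [479.0, 501.0], [285.0, 332.0]]
1.2 [[301.0, 485.0], [335.0, 433.0], [479.0, 501.0], [285.0, 332.0]]
1.55 [[382.0, 503.0], [415.0, 449.0], [479.0, 501.0], [285.0, 332.0]]
1.7 [[415.0, 503.0], [448.0, 449.0], [479.0, 501.0], [285.0, 332.0]]
```

View pics/c10.png

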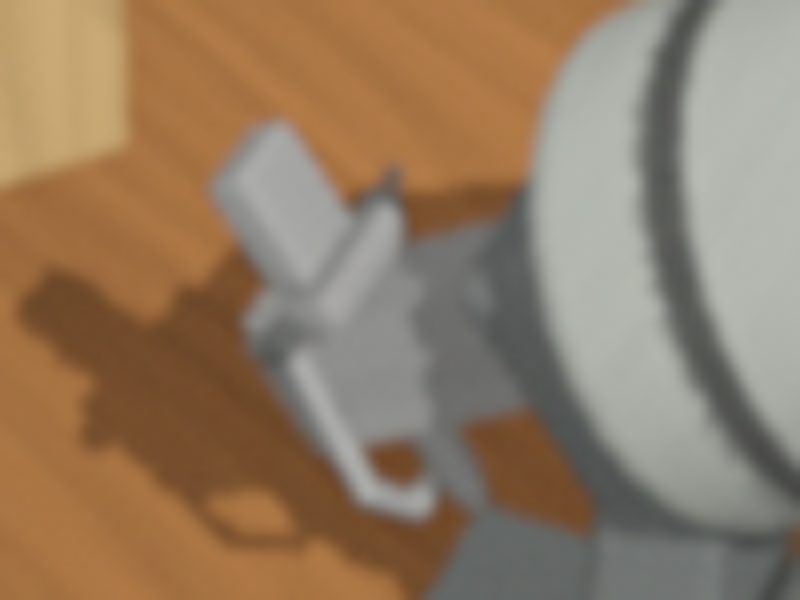

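Scene: the bar's near end is at (420,512), against (420,511) predicted for angle 1.70. The tip at (485,508) matches the pin being home, and the gripper is clear. I'm handing in.

Request:
shift_gripper --plan "56,0,0,0,0 | 56,0,0,0,0 | 56,0,0,0,0"

```text
t: 18.17
eef_pos: [602.0, -42.4, 294.5]
ee_rot: [-3.14, -0.002, 2.039]
wrist_force: [0.3, 0.8, -0.4]
opening: 56.1
grip_force: 0.0
```

```bash
python3 -c "
from station import robot
print(robot.hand_in())"
```

```text
the job is handed in; nothing more can be done
None
```

I handed the job in at about 18 s: in the last picture the pin is home in the shaft's cross hole, the ring is closed below the shaft and the gripper is clear, and the arm stayed well clear of the bottle, jar and bowl; the hand-in returned no verdict.

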